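# Change the cracked eye shield on the bench grinder

## Robot

A 6-joint arm with a two-finger parallel gripper is mounted at the origin on the work surface. World frame = base frame: x ahead of the robot, y to its left, z up, the work surface at z = 0. Lengths are in m, angles in rad, forces in N, time in s.
With the tool pointing down it reaches from about 0.375 to 0.9 m from the base axis. Payload 3.1 kg.
Tool frame: the origin (TCP) lies midway between the tips of the shut fingers; the grasp point (between the pads) lies 19 mm behind it (manip.grasp_offset is the distance from the TCP to the grasp point, in m); z points along the fingers, y is the line along which they close (so a half turn about z gives the same grasp; the last joint's range is limited). The gripper opens to 85 mm and grips with 20 to 120 N. Pads are 22 mm wide; open, the fingers measure 114 mm over their backs; the gripper's body (76 mm by 85 mm) begins 54 mm behind the grasp point. The pads swing forward as they close: fully open they stand 13 mm farther back than shut.
Start: joints at [-1.361, 0.527, 1.433, -0, 1.181, -0.178], TCP at [0.236, -0.579, 0.231] pointing down, gripper open.
Joint ranges: [-3.08, 3.08], [-0.75, 2.2], [0.22, 2.44], [-1.43, 4.57], [0, 2.65], [-2.85, 2.85]. Speed limits (rad/s): [2.79, 2.79, 3.14, 3.14, 3.14, 3.14].

## Interface

Orientations are given as a unit quaternion [x, y, z, w].
In Python, from station import sensors, cams, order, manip gives the robot as it stands.
- The arm moves only by the tool move_arm, never from a script. Its argument "targets" is a list of rows, each an object of numbers: "dx", "dy", "dz": the shift along the world's x, y, z normalised to -1 to 1, where 1 is 25 mm; "rx", "ry", "rz": the turn, a rotation vector about the world's x, y, z normalised to -1 to 1, where 1 is 30 degrees. A call has exactly 10 rows; each row shifts and turns the commanded pose from where the row before left it; what a row does not reach is not made up. A row lasts 1/8 s, in which the tool goes at most 62.5 mm and 10.7 degrees, less where a joint would pass 70% of its speed; a pose out of reach is approached as far as the arm can. A call with a number of a shift or a turn outside -1 to 1 is refused whole. A call with a gripper value outside its range is refused whole. "claw" is the opening in per cent of the stroke, from 0 (shut) to 100 (fully open), set as the call begins (left out, the last holds). The fingers move at their own pace and stop on an object; "newtons" is the grip in N (left out, the last holds). Time passes only in rows, so rows that do not move let the fingers close, or fill a call up. It gives the time, the measured TCP pose, the force, the opening and the grip force at its end, in the units of the state.
- sensors.sense(): the state, without advancing time (a new reading comes with each control period).
- cams.snapshot(name): name is "side" or "top"; returns the picture (400x640x3 uint8, red, green, blue); there is no depth.
- cams.camera_model(name): a dict with "fx", "fy", "cx", "cy" (pixels), "extrinsics" (4x4, takes a point from world to camera coordinates). Camera axes: x right, y down, z forward; pixel columns grow to the right and rows downward; lengths in m; the calibration is good to about 2 mm. A picture is of the moment at which its call begins. camera_model takes no time and is no camera call.
- order.sign_off(): hands the job in; it is judged then, once.
The state is a dict: "t": time; "q": joint angles; "qd": joint speeds; "tau": joint torques, N m; "tcp_pos": TCP position; "tool_rot": TCP orientation; "force": force on the tool from outside, world axes, zero at the start; "ft_torque": the same for the moment, N m; "finger_gap": opening from 0.0 (shut) to 1.0 (fully open); "gripper_force": force on a finger pad.
Only numpy, scipy, OpenCV 4.12 (cv2) and the standard library are available. Lean on these libraries where they do the work, as an engineer would, in place of code of your own. Each camera call takes 0.05 s, during which the arm holds its last target. There are 200 camera calls.

## Task

The yellowed, cracked eye shield (yellow tabs) on the bench grinder is finished: pinch the two tabs of its sprung hinge pins together, lift it off and put it in the blue scrap tub. Then take the new shield from the wooden stand by its tabs, drop it into the same hinge and let go, so that both pins spring fully home in their lugs and it hangs there. Leave the other shield on the grinder and everything else on the bench where they are.

Things in the scene. Friction and masses are not known exactly. Their poses are not given: they have to be found in the camera images.
- old_shield: Worn-out eye shield hung over one grinder wheel: yellow tabs, grey barrel and frame, cracked yellowed window. All three shields are built alike: window 104 mm wide under a hinge barrel 132 mm long, 16 mm thick; lower edge 95 mm below the barrel's axis; 0.2 kg. Origin: middle of the barrel; y along it, z up, window hangs to -z
- old_tabs (a point): Grip point of the old shield: midway between its two flat upright finger tabs, 34 mm above the barrel's axis. Each tab is 6 mm thick, 22 mm wide (x), reaches from 8 to 52 mm above the axis; outer faces 56 mm apart along y at rest, 32 mm when pinched to their stops (5 N rising to 8 N per tab). Axes as the shield
- old_mid (a point): Middle of the old shield, half-way up: 21 mm below its barrel's axis, 74 mm above its lower edge
- new_shield: New shield: same sizes, red tabs, black barrel and frame, clear window. It stands upright on its lower edge in a wooden stand (base 100 x 150 x 14 mm; dowels 50 mm high in front of and behind the window, about 1 mm play). Origin: middle of its barrel, y along it, z up. May be hung either way round
- new_tabs (a point): Grip point of the new shield: midway between its tabs, 34 mm above the barrel's axis (tabs as on the old one). Axes as the shield
- new_hinge (a point): Middle of the new shield's barrel, on the hinge axis; y along the barrel, z up
- new_pin_left (a joint): Sprung steel pin, 8 mm thick, round-ended, in the +y end of the new shield's barrel: 0 = sprung fully out (11 mm beyond the barrel end), 0.012 m = drawn fully in. Each pin carries one tab: pinching the tabs together draws both pins in, letting go lets them spring out; pinched hard, the whole shield is carried by its tabs
- new_pin_right (a joint): The same sprung pin in the -y end: 0 = fully out, 0.012 m = drawn fully in
- fix_hinge (a point): Sound shield that stays, hanging over the other wheel: same look as the new one (red tabs); the point is the middle of its barrel
- left_seat (a point): Hinge bracket of the grinder's left (+y) wheel: where the middle of a hung shield's barrel lies, 270 mm above the bench; y along the hinge, x towards the wheel. Upright steel lugs (inner faces 137 mm apart, 9 mm thick, flared lips up to 31 mm above the axis) have 11.5 mm pin holes; inside each, an open-topped V seat (lips 15 mm front and back) catches the barrel end at hole height
- right_seat (a point): The same bracket of the right (-y) wheel. With pins drawn in, a shield lifts straight up out of the seats (clear of the lips after 40 mm) and drops straight down into them; hung, it swings freely. Blue-grey twin-wheel bench grinder, fixed, facing the robot: 200 mm wheels 35 mm behind the hinge lines, guards up to 255 mm high, tool rests 120 mm below the hinge lines
- tub_floor (a point): Open blue scrap tub, fixed: 190 (x) x 230 (y) x 75 mm high outside, walls 5 mm; the point is the middle of its inner floor, z up. A worn black disc 3 mm thick lies flat in it
- gouge: turning gouge, wooden handle and steel blade, 300 mm long, lying on the bench; origin under its middle
- cup: turned pale-wood cup, 76 mm across, 75 mm high, standing; origin under its middle
- stool_leg: turned pale-wood stool leg, 280 mm long, 42 mm thick, lying; origin under its middle
- wax: wax tin, 84 mm across, 55 mm high, standing; origin under its middle
- mallet: wooden mallet lying on the bench, head 84 mm across and 100 mm long; origin under the head
- mug: blue mug, 80 mm across, 90 mm high; origin under its middle
There are look-alikes about, which are no part of the job. Leave any purple or turquoise look-alike of the new_shield alone.

How it is judged:
On the way, in this order (a step that is already met when the one before it is completed fails the run):
1. the old shield has been lifted off its hinge (distance between old_mid and left_seat above 0.08 m and distance between old_mid and right_seat above 0.08 m), for 0.1 s.
2. the new shield sits in the hinge with both pins sprung home (((distance between new_hinge and left_seat below 0.006 m and angle between the y axis of new_hinge and the y axis of left_seat, either way round below 0.06 rad) or (distance between new_hinge and right_seat below 0.006 m and angle between the y axis of new_hinge and the y axis of right_seat, either way round below 0.06 rad)) and value of joint each of new_pin_left, new_pin_right below 0.003 m), for 0.2 s.
At the end, for the whole second after the job is handed in: New shield in the hinge the old one left: barrel within 6 mm of the seat and 0.06 rad of the hinge line, both pins out to within 3 mm, within 0.25 rad of plumb, still. Old shield at rest in the tub, its middle inside the walls and under 90 mm above the tub floor (all of step 2 and angle between new_hinge's own z axis and vertical below 0.25 rad and angular speed of new_shield below 0.6 rad/s and linear speed of each of new_shield, old_shield below 0.05 m/s and x of old_mid in the frame of tub_floor between -0.095 and 0.095 m and y of old_mid in the frame of tub_floor between -0.115 and 0.115 m and z of old_mid in the frame of tub_floor between -0.01 and 0.09 m); the robot touches nothing.
It fails at once if the sound shield on the grinder was disturbed (distance of fix_hinge from where it was at the start of the episode above 0.02 m).
It fails at once if something else on the bench was knocked about (distance of any of gouge, cup, stool_leg, wax, mallet, mug from where it was at the start of the episode above 0.04 m).
It also fails if it takes over 70 s, if anything falls off the work surface, if the arm or the gripper's body presses on something with over 40 N, if the wrist force passes 120 N, or if a joint passes its speed limit or range.

## Working session

There is one attempt and no reset: what is moved stays moved. The work goes in short steps, Python scripts to look and compute and a tool call to move; the robot and the scene stay as the last step left them, time stands still between calls to the robot, and variables do not carry over. Pictures are saved under pics/ and viewed, at most 10 in all, crops included, and the job is handed in when it is done.

Besides the shell and the picture viewer there is one more tool, called after ">>>" in YAML: its name, and indented under it one key for each argument. move_arm: Moves the arm, as the interface text tells. Scaled input: -1 to 1 covers 25 mm each way for a shift and 30 degrees each way for a turn. Its arguments: {"type":"object","properties":{"targets":{"type":"array"},"claw":{"type":"number"},"newtons":{"type":"number"}},"required":["targets"]}

```bash
mkdir -p pics; python3 - <<'E'
from station import sensors,cams,order,manip
import cv2
for n in("side","top"):
    cv2.imwrite(f"pics/{n}0.png",cams.snapshot(n)[:,:,::-1])
    print(n,cams.camera_model(n))
print(sensors.sense())
E
```

```text
side {'fx': 413.16698125310876, 'fy': 413.16698125310876, 'cx': 320.4277566412154, 'cy': 201.25913668957716, 'extrinsics': array([[ 0.97349957, -0.22859065,  0.00670071, -0.43289287],
       [-0.12123578, -0.54070823, -0.83242807,  0.20560498],
       [ 0.19390841,  0.80955601, -0.55409259,  1.43739224],
       [ 0.        ,  0.        ,  0.        ,  1.        ]])}
top {'fx': 424.3313162813821, 'fy': 424.3313162813821, 'cx': 313.5454013085887, 'cy': 204.71422665903012, 'extrinsics': array([[ 3.10914653e-02, -9.99515843e-01,  1.18318693e-03,
        -1.73791882e-02],
       [-9.76640128e-01, -3.06316517e-02, -2.12687006e-01,
         4.38734817e-01],
       [ 2.12620275e-01,  5.45720283e-03, -9.77119664e-01,
         1.63897511e+00],
       [ 0.00000000e+00,  0.00000000e+00,  0.00000000e+00,
         1.00000000e+00]])}
{'t': 0.1, 'q': array([-1.36149367e+00,  5.28368047e-01,  1.43378748e+00,  6.75544948e-06,
        1.18139657e+00, -1.78461002e-01]), 'qd': array([ 0.00088454, -0.00382526, -0.00232552, -0.00014926, -0.00278071,
       -0.00083348]), 'tau': array([-1.16852341e-03, -4.43304563e+01, -1.78586304e+01, -2.57857437e-04,
        3.91297144e-03, -3.74277164e-06]), 'tcp_pos': array([ 0.23623912, -0.57793266,  0.2304304 ]), 'tool_rot': array([ 9.81263497e-01,  1.92668083e-01, -1.19842871e-05, -9.79653033e-04]), 'force': array([-0.56174492,  1.24086295, -0.50351811]), 'ft_torque': array([0.0215956 , 0.00355526, 0.01084169]), 'gripper_force': 0.0, 'finger_gap': 0.9982568374422894}
```

View pics/side0.png

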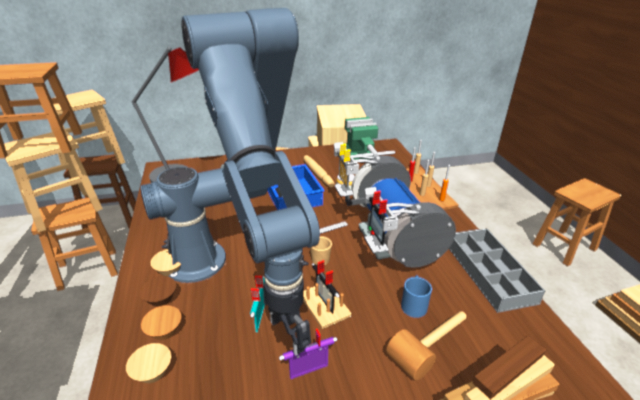

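View pics/top0.png

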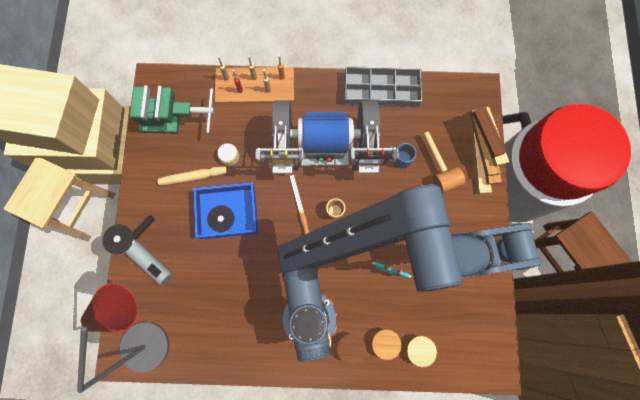

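Side view: the yellow tabs at (345,150) belong to the old shield on the far (+y) wheel. The red tabs at (378,205) are the sound shield on the near wheel. There are three candidates for the new shield: red tabs on the wooden stand at (322,275), purple at (310,355) and turquoise at (258,305). The red one on the stand fits the description. In the top view the old shield is at (279,155) and the sound one at (374,155). I'll confirm in enlarged crops.

```bash
python3 - <<'E'
import cv2,numpy as np
s=cv2.imread("pics/side0.png");t=cv2.imread("pics/top0.png")
def c(im,x,y,w,h,k):return cv2.resize(im[y:y+h,x:x+w],None,fx=k,fy=k,interpolation=cv2.INTER_CUBIC)
a=np.hstack([c(s,325,135,80,60,5),c(s,290,255,80,60,5)])
b=c(t,250,130,160,60,5)[:, :800]
cv2.imwrite("pics/crop1.png",np.vstack([a,b]))
E
```

```text
(no output)
```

View pics/crop1.png

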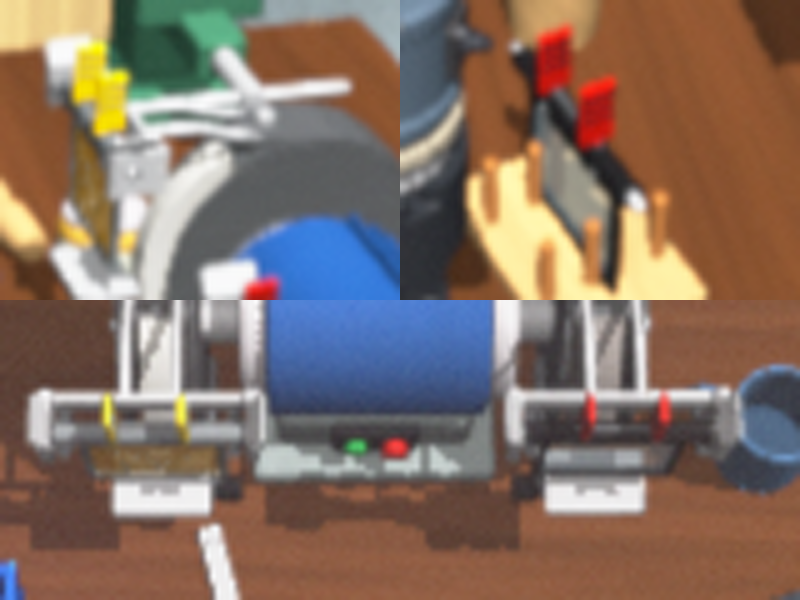

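```bash
cat >h.py <<'E'
import numpy as np,cv2
from scipy.optimize import least_squares
from station import sensors,cams,order,manip
M={n:cams.camera_model(n) for n in("side","top")}
def proj(n,p):
    m=M[n];c=m["extrinsics"]@np.r_[p,1];return np.array([m["fx"]*c[0]/c[2]+m["cx"],m["fy"]*c[1]/c[2]+m["cy"]])
def onz(n,u,v,z):
    m=M[n];E=m["extrinsics"];R=E[:3,:3];C=-R.T@E[:3,3];d=R.T@[(u-m["cx"])/m["fx"],(v-m["cy"])/m["fy"],1];return C+d*(z-C[2])/d[2]
def W(q,l): # q=x,y,z,yaw
    c,s=np.cos(q[3]),np.sin(q[3]);return np.array([q[0]+c*l[0]-s*l[1],q[1]+s*l[0]+c*l[1],q[2]+l[2]])
def fit(obs,q0,free=(0,1,3)):
    free=list(free)
    def f(v):
        q=np.array(q0,float);q[free]=v;return np.concatenate([proj(n,W(q,l))-uv for n,l,uv in obs])
    r=least_squares(f,np.array(q0,float)[free]);q=np.array(q0,float);q[free]=r.x;return q,r.fun.round(1)
E
python3 - <<'E'
from h import *
o=[("side",(0,-.028,.052),(348,149.5)),("side",(0,.022,.052),(343.5,143.8)),
("top",(0,.025,.052),(271.8,151.5)),("top",(0,-.025,.052),(286.2,151.5)),("top",(0,.073,.031),(258,153.6)),("top",(0,-.073,.031),(300.8,153.6))]
print("old",fit(o,[.75,.1,.27,0]))
print("oldz",fit(o,[.75,.1,.27,0],(0,1,2,3)))
n=[("side",(0,.077,0),(313,264.4)),("side",(0,-.077,0),(337.4,295.6)),("side",(0,-.025,.052),(329.5,271.3)),("side",(0,.025,.052),(321,261.8))]
print("new",fit(n,[.55,-.1,.109,0])); print("newz",fit(n,[.55,-.1,.109,0],(0,1,2,3)))
print("fix",onz("top",374,151.5,.322))
for uv in((193,192),(256,184),(256,231),(194,238)):print("tub",onz("top",*uv,.075))
q=sensors.sense();print(q["tcp_pos"],manip.grasp_offset)
E
```

```text
old (array([0.56093867, 0.11825591, 0.27      , 0.03312044]), array([-0.2,  0.3, -0. , -0.1, -0.2, -0. ,  0.1, -0. ,  0.3, -0.1, -0.2,
       -0.1]))
oldz (array([0.56078272, 0.11811557, 0.2705168 , 0.03314217]), array([-0.2,  0.2, -0.1, -0.2, -0.2, -0. ,  0.1, -0. ,  0.3, -0.1, -0.2,
       -0.1]))
new (array([ 0.38707445, -0.29787262,  0.109     ,  0.26181861]), array([-0.3, -0.8,  0.6,  1.1, -0.2,  0.2, -0.1, -0.8]))
newz (array([ 0.39888649, -0.25239627,  0.06404653,  0.27426074]), array([ 0.1, -0.2,  0.2, -0.1, -0.3,  0.4,  0. , -0.1]))
fix [ 0.57104157 -0.20516098  0.322     ]
tub [0.46928577 0.47139165 0.075     ]
tub [0.50954803 0.22585126 0.075     ]
tub [0.3224328  0.21462448 0.075     ]
tub [0.28788417 0.45091312 0.075     ]
[ 0.23623912 -0.57793266  0.2304304 ] 0.0187
```

Crop: old shield with yellow tabs, cracked yellowed window and grey barrel, top-view tabs at (272,151) and (286,151). The stand shield has red tabs, a black barrel and a clear window, so it is the new one. Moving to the old shield, rising first.

>>> move_arm:
  targets:
    - {"dx": 0.3, "dy": 0.8, "dz": 0.7, "rz": -0.068}
    - {"dx": 0.3, "dy": 1, "dz": 0.7, "rz": -0.068}
    - {"dx": 0.3, "dy": 1, "dz": 0.7, "rz": -0.068}
    - {"dx": 0.3, "dy": 1, "dz": 0.7, "rz": -0.068}
    - {"dx": 0.3, "dy": 1, "dz": 0.7, "rz": -0.068}
    - {"dx": 0.3, "dy": 1, "dz": 0.7, "rz": -0.068}
    - {"dx": 0.3, "dy": 1, "dz": 0.7, "rz": -0.068}
    - {"dx": 0.3, "dy": 1, "dz": 0.7, "rz": -0.068}
    - {"dx": 0.3, "dy": 1, "dz": 0.7, "rz": -0.068}
    - {"dx": 0.3, "dy": 1, "dz": 0.7, "rz": -0.068}
  claw: 85
  newtons: 60

```text
schema error: expected keys dx, dy, dz, rx, ry, rz
```

>>> move_arm:
  targets:
    - {"dx": 0.5, "dy": 1}
    - {"dx": 0.5, "dy": 1}
    - {"dx": 0.5, "dy": 1}
    - {"dx": 0.5, "dy": 1}
    - {"dx": 0.5, "dy": 1}
    - {"dx": 0.5, "dy": 1}
    - {"dx": 0.5, "dy": 1}
    - {"dx": 0.5, "dy": 1}
    - {"dx": 0.5, "dy": 1}
    - {"dx": 0.5, "dy": 1}

```text
schema error: expected keys dx, dy, dz, rx, ry, rz
```

>>> move_arm:
  targets:
    - {"dx": 0.5, "dy": 1}
    - {"dx": 0.5, "dy": 1}
    - {"dx": 0.5, "dy": 1}
    - {"dx": 0.5, "dy": 1}
    - {"dx": 0.5, "dy": 1}
    - {"dx": 0.5, "dy": 1}
    - {"dx": 0.5, "dy": 1}
    - {"dx": 0.5, "dy": 0.8}
    - {"dx": 0.5, "dy": 0.2}
    - {"dx": 0.3}

```text
schema error: expected keys dx, dy, dz, rx, ry, rz
```

All six keys are required in every row.

>>> move_arm:
  targets:
    - {"dx": 0.3, "dy": 0.8, "dz": 0.7, "rx": 0, "ry": 0, "rz": -0.068}
    - {"dx": 0.3, "dy": 1, "dz": 0.7, "rx": 0, "ry": 0, "rz": -0.068}
    - {"dx": 0.3, "dy": 1, "dz": 0.7, "rx": 0, "ry": 0, "rz": -0.068}
    - {"dx": 0.3, "dy": 1, "dz": 0.7, "rx": 0, "ry": 0, "rz": -0.068}
    - {"dx": 0.3, "dy": 1, "dz": 0.7, "rx": 0, "ry": 0, "rz": -0.068}
    - {"dx": 0.3, "dy": 1, "dz": 0.7, "rx": 0, "ry": 0, "rz": -0.068}
    - {"dx": 0.3, "dy": 1, "dz": 0.7, "rx": 0, "ry": 0, "rz": -0.068}
    - {"dx": 0.3, "dy": 1, "dz": 0.7, "rx": 0, "ry": 0, "rz": -0.068}
    - {"dx": 0.3, "dy": 1, "dz": 0.7, "rx": 0, "ry": 0, "rz": -0.068}
    - {"dx": 0.3, "dy": 1, "dz": 0.7, "rx": 0, "ry": 0, "rz": -0.068}
  claw: 85
  newtons: 60

```text
t: 1.35
tcp_pos: [0.3114, -0.3323, 0.4065]
tool_rot: [1.0, 0.015, -0.0, -0.0]
force: [0.3, 0.2, 0.0]
finger_gap: 0.849
gripper_force: 0.0
```

>>> move_arm:
  targets:
    - {"dx": 0.5, "dy": 1, "dz": 0, "rx": 0, "ry": 0, "rz": 0}
    - {"dx": 0.5, "dy": 1, "dz": 0, "rx": 0, "ry": 0, "rz": 0}
    - {"dx": 0.5, "dy": 1, "dz": 0, "rx": 0, "ry": 0, "rz": 0}
    - {"dx": 0.5, "dy": 1, "dz": 0, "rx": 0, "ry": 0, "rz": 0}
    - {"dx": 0.5, "dy": 1, "dz": 0, "rx": 0, "ry": 0, "rz": 0}
    - {"dx": 0.5, "dy": 1, "dz": 0, "rx": 0, "ry": 0, "rz": 0}
    - {"dx": 0.5, "dy": 1, "dz": 0, "rx": 0, "ry": 0, "rz": 0}
    - {"dx": 0.5, "dy": 1, "dz": 0, "rx": 0, "ry": 0, "rz": 0}
    - {"dx": 0.5, "dy": 1, "dz": 0, "rx": 0, "ry": 0, "rz": 0}
    - {"dx": 0.5, "dy": 1, "dz": 0, "rx": 0, "ry": 0, "rz": 0}

```text
t: 2.6
tcp_pos: [0.4364, -0.0825, 0.4059]
tool_rot: [1.0, 0.016, -0.0, -0.0]
force: [-0.6, -0.2, -0.0]
finger_gap: 0.849
gripper_force: 0.0
```

>>> move_arm:
  targets:
    - {"dx": 0.5, "dy": 1, "dz": 0, "rx": 0, "ry": 0, "rz": 0}
    - {"dx": 0.5, "dy": 1, "dz": 0, "rx": 0, "ry": 0, "rz": 0}
    - {"dx": 0.5, "dy": 1, "dz": 0, "rx": 0, "ry": 0, "rz": 0}
    - {"dx": 0.5, "dy": 1, "dz": 0, "rx": 0, "ry": 0, "rz": 0}
    - {"dx": 0.5, "dy": 1, "dz": 0, "rx": 0, "ry": 0, "rz": 0}
    - {"dx": 0.5, "dy": 1, "dz": 0, "rx": 0, "ry": 0, "rz": 0}
    - {"dx": 0.5, "dy": 1, "dz": 0, "rx": 0, "ry": 0, "rz": 0}
    - {"dx": 0.5, "dy": 0.8, "dz": 0, "rx": 0, "ry": 0, "rz": 0}
    - {"dx": 0.5, "dy": 0.2, "dz": 0, "rx": 0, "ry": 0, "rz": 0}
    - {"dx": 0.3, "dy": 0, "dz": 0, "rx": 0, "ry": 0, "rz": 0}

```text
t: 3.85
tcp_pos: [0.5569, 0.1162, 0.4058]
tool_rot: [1.0, 0.016, -0.0, 0.0]
force: [0.2, 0.1, 1.0]
finger_gap: 0.85
gripper_force: 0.0
```

```bash
python3 - <<'E'
from h import *
s=sensors.sense();print(s["t"],s["tcp_pos"],s["tool_rot"],s["q"],s["force"],s["finger_gap"])
t=cams.snapshot("top")[:,:,::-1];sd=cams.snapshot("side")[:,:,::-1]
cv2.imwrite("pics/t1.png",t);cv2.imwrite("pics/s1.png",sd)
def c(im,x,y,w,h,k):return cv2.resize(im[y:y+h,x:x+w],None,fx=k,fy=k,interpolation=cv2.INTER_CUBIC)
cv2.imwrite("pics/crop2.png",np.vstack([c(t,320,190,160,60,5),np.hstack([c(sd,325,115,80,60,5),c(sd,290,255,80,60,5)])]))
E
```

```text
3.85 [0.55686492 0.11621869 0.40584936] [ 9.99871583e-01  1.60183787e-02 -4.09633689e-04  2.47509884e-04] [ 9.62856419e-03  2.98192831e-01  1.32303799e+00 -5.00861548e-04
  1.52117792e+00  1.54841181e+00] [0.22535612 0.05439085 0.96070795] 0.8497768761836475
```

View pics/crop2.png

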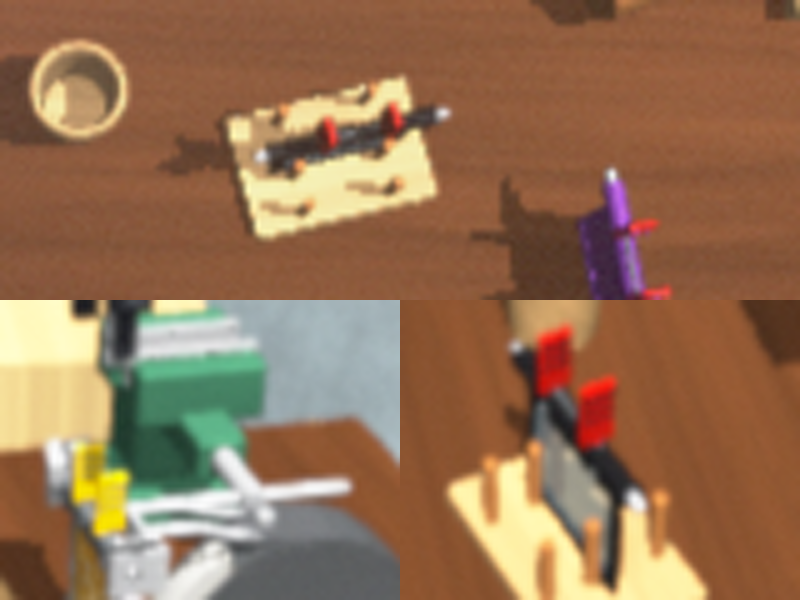

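Crop: the stand with the new shield. In the top view its pin tips are at (372.4,221) and (408.8,212.6). Its tab tops are at about (386,215.5) and (398.8,212.5). The purple shield lies to the right. The gripper is above the yellow tabs, so I descend and pinch.

>>> move_arm:
  targets:
    - {"dx": 0.16, "dy": 0.08, "dz": -0.5, "rx": 0, "ry": 0, "rz": 0}
    - {"dx": 0, "dy": 0, "dz": -0.7, "rx": 0, "ry": 0, "rz": 0}
    - {"dx": 0, "dy": 0, "dz": -0.7, "rx": 0, "ry": 0, "rz": 0}
    - {"dx": 0, "dy": 0, "dz": -0.7, "rx": 0, "ry": 0, "rz": 0}
    - {"dx": 0, "dy": 0, "dz": -0.6, "rx": 0, "ry": 0, "rz": 0}
    - {"dx": 0, "dy": 0, "dz": -0.6, "rx": 0, "ry": 0, "rz": 0}
    - {"dx": 0, "dy": 0, "dz": -0.5, "rx": 0, "ry": 0, "rz": 0}
    - {"dx": 0, "dy": 0, "dz": -0.4, "rx": 0, "ry": 0, "rz": 0}
    - {"dx": 0, "dy": 0, "dz": -0.2, "rx": 0, "ry": 0, "rz": 0}
    - {"dx": 0, "dy": 0, "dz": 0, "rx": 0, "ry": 0, "rz": 0}

```text
t: 5.2
tcp_pos: [0.5604, 0.1184, 0.2836]
tool_rot: [1.0, 0.016, -0.0, 0.0]
force: [-0.6, 0.3, 0.3]
finger_gap: 0.85
gripper_force: 0.0
```

```bash
python3 - <<'E'
from h import *
n=[("side",(0,.077,0),(313,264.4)),("side",(0,-.077,0),(337.4,295.6)),("side",(0,-.025,.052),(329.5,271.3)),("side",(0,.025,.052),(321,261.8)),
("top",(0,.077,0),(372.4,221)),("top",(0,-.077,0),(408.8,212.6)),("top",(0,.025,.052),(386,215.6)),("top",(0,-.025,.052),(398.8,212.6))]
print("new",fit(n,[.45,-.25,.109,.25]));print("newz",fit(n,[.45,-.25,.109,.25],(0,1,2,3)))
E
```

```text
new (array([ 0.3874601 , -0.29736851,  0.109     ,  0.26197801]), array([-0.2, -0.9,  0.7,  1. , -0.1,  0.1, -0. , -1. , -1.6,  0.4,  1. ,
       -0.3,  0.3,  0.2,  0.6,  0.1]))
newz (array([ 0.38768305, -0.29690878,  0.10774437,  0.26226267]), array([-0.2, -0.7,  0.7,  1.2, -0.1,  0.3, -0. , -0.8, -1.8,  0.4,  0.8,
       -0.3,  0.1,  0.2,  0.4,  0.2]))
```

>>> move_arm:
  targets:
    - {"dx": 0, "dy": 0, "dz": 0, "rx": 0, "ry": 0, "rz": 0}
    - {"dx": 0, "dy": 0, "dz": 0, "rx": 0, "ry": 0, "rz": 0}
    - {"dx": 0, "dy": 0, "dz": 0, "rx": 0, "ry": 0, "rz": 0}
    - {"dx": 0, "dy": 0, "dz": 0, "rx": 0, "ry": 0, "rz": 0}
    - {"dx": 0, "dy": 0, "dz": 0, "rx": 0, "ry": 0, "rz": 0}
    - {"dx": 0, "dy": 0, "dz": 0, "rx": 0, "ry": 0, "rz": 0}
    - {"dx": 0, "dy": 0, "dz": 0, "rx": 0, "ry": 0, "rz": 0}
    - {"dx": 0, "dy": 0, "dz": 0, "rx": 0, "ry": 0, "rz": 0}
    - {"dx": 0, "dy": 0, "dz": 0, "rx": 0, "ry": 0, "rz": 0}
    - {"dx": 0, "dy": 0, "dz": 0, "rx": 0, "ry": 0, "rz": 0}
  claw: 0

```text
t: 6.45
tcp_pos: [0.5616, 0.1184, 0.2874]
tool_rot: [1.0, 0.016, 0.003, 0.0]
force: [-1.3, 0.6, 12.2]
finger_gap: 0.335
gripper_force: 61.0
```

>>> move_arm:
  targets:
    - {"dx": 0, "dy": 0, "dz": 0.2, "rx": 0, "ry": 0, "rz": 0}
    - {"dx": 0, "dy": 0, "dz": 0.4, "rx": 0, "ry": 0, "rz": 0}
    - {"dx": 0, "dy": 0, "dz": 0.4, "rx": 0, "ry": 0, "rz": 0}
    - {"dx": 0, "dy": 0, "dz": 0.4, "rx": 0, "ry": 0, "rz": 0}
    - {"dx": 0, "dy": 0, "dz": 0.4, "rx": 0, "ry": 0, "rz": 0}
    - {"dx": 0, "dy": 0, "dz": 0.5, "rx": 0, "ry": 0, "rz": 0}
    - {"dx": 0, "dy": 0, "dz": 0.6, "rx": 0, "ry": 0, "rz": 0}
    - {"dx": 0, "dy": 0, "dz": 0.6, "rx": 0, "ry": 0, "rz": 0}
    - {"dx": 0, "dy": 0, "dz": 0.6, "rx": 0, "ry": 0, "rz": 0}
    - {"dx": 0, "dy": 0, "dz": 0.6, "rx": 0, "ry": 0, "rz": 0}

```text
t: 7.7
tcp_pos: [0.5604, 0.1184, 0.4025]
tool_rot: [1.0, 0.016, 0.0, 0.0]
force: [-0.2, 0.2, -1.7]
finger_gap: 0.337
gripper_force: 59.4
```

```bash
python3 - <<'E'
from h import *
s=sensors.sense();print(s["t"],s["tcp_pos"],s["tool_rot"],s["force"],s["finger_gap"])
t=cams.snapshot("top")[:,:,::-1];sd=cams.snapshot("side")[:,:,::-1]
def c(im,x,y,w,h,k):return cv2.resize(im[y:y+h,x:x+w],None,fx=k,fy=k,interpolation=cv2.INTER_CUBIC)
cv2.imwrite("pics/crop3.png",np.hstack([c(sd,300,80,100,120,4),c(t,240,110,100,120,4)]))
E
```

```text
7.7 [0.56036733 0.11843244 0.40245312] [9.99874160e-01 1.58632668e-02 1.41048679e-04 6.38871772e-06] [-0.19711766  0.1941648  -1.71090764] 0.3368793932516717
```

View pics/crop3.png

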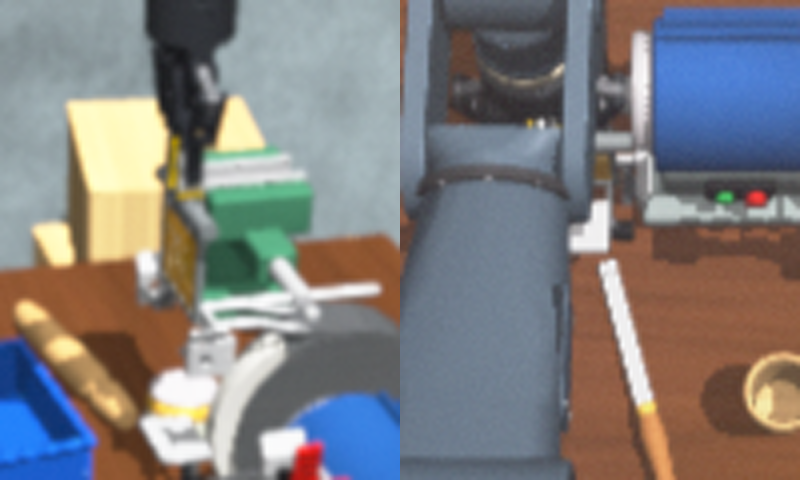

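The side crop shows the old shield hanging from the fingers, clear of the lugs. Carrying it to the tub centre, about (0.397, 0.341).

>>> move_arm:
  targets:
    - {"dx": -0.4, "dy": 0.6, "dz": 0, "rx": 0, "ry": 0, "rz": 0.02}
    - {"dx": -0.65, "dy": 0.9, "dz": 0, "rx": 0, "ry": 0, "rz": 0.02}
    - {"dx": -0.7, "dy": 0.95, "dz": 0, "rx": 0, "ry": 0, "rz": 0.03}
    - {"dx": -0.7, "dy": 0.95, "dz": 0, "rx": 0, "ry": 0, "rz": 0.03}
    - {"dx": -0.7, "dy": 0.95, "dz": 0, "rx": 0, "ry": 0, "rz": 0.03}
    - {"dx": -0.7, "dy": 0.95, "dz": 0, "rx": 0, "ry": 0, "rz": 0.03}
    - {"dx": -0.7, "dy": 0.95, "dz": -0.3, "rx": 0, "ry": 0, "rz": 0.03}
    - {"dx": -0.7, "dy": 0.95, "dz": -0.5, "rx": 0, "ry": 0, "rz": 0.03}
    - {"dx": -0.7, "dy": 0.95, "dz": -0.7, "rx": 0, "ry": 0, "rz": 0}
    - {"dx": -0.6, "dy": 0.75, "dz": -0.7, "rx": 0, "ry": 0, "rz": 0}

```text
t: 9.05
tcp_pos: [0.3941, 0.3421, 0.3451]
tool_rot: [0.997, 0.074, -0.001, 0.0]
force: [0.9, -0.4, -1.5]
finger_gap: 0.33
gripper_force: 62.3
```

>>> move_arm:
  targets:
    - {"dx": 0, "dy": 0, "dz": -1, "rx": 0, "ry": 0, "rz": 0}
    - {"dx": 0, "dy": 0, "dz": -1, "rx": 0, "ry": 0, "rz": 0}
    - {"dx": 0, "dy": 0, "dz": -1, "rx": 0, "ry": 0, "rz": 0}
    - {"dx": 0, "dy": 0, "dz": -1, "rx": 0, "ry": 0, "rz": 0}
    - {"dx": 0, "dy": 0, "dz": -1, "rx": 0, "ry": 0, "rz": 0}
    - {"dx": 0, "dy": 0, "dz": -1, "rx": 0, "ry": 0, "rz": 0}
    - {"dx": 0, "dy": 0, "dz": -1, "rx": 0, "ry": 0, "rz": 0}
    - {"dx": 0, "dy": 0, "dz": -0.8, "rx": 0, "ry": 0, "rz": 0}
    - {"dx": 0, "dy": 0, "dz": -0.5, "rx": 0, "ry": 0, "rz": 0}
    - {"dx": 0, "dy": 0, "dz": -0.4, "rx": 0, "ry": 0, "rz": 0}

```text
t: 10.3
tcp_pos: [0.396, 0.3412, 0.1282]
tool_rot: [0.997, 0.074, -0.0, 0.0]
force: [-0.1, 0.8, -2.5]
finger_gap: 0.334
gripper_force: 62.3
```

Opening, then rising straight up.

>>> move_arm:
  targets:
    - {"dx": 0, "dy": 0, "dz": -0.1, "rx": 0, "ry": 0, "rz": 0}
    - {"dx": 0, "dy": 0, "dz": 0, "rx": 0, "ry": 0, "rz": 0}
    - {"dx": 0, "dy": 0, "dz": 0, "rx": 0, "ry": 0, "rz": 0}
    - {"dx": 0, "dy": 0, "dz": 0, "rx": 0, "ry": 0, "rz": 0}
    - {"dx": 0, "dy": 0, "dz": 0, "rx": 0, "ry": 0, "rz": 0}
    - {"dx": 0, "dy": 0, "dz": 0.5, "rx": 0, "ry": 0, "rz": 0}
    - {"dx": 0, "dy": 0, "dz": 0.8, "rx": 0, "ry": 0, "rz": 0}
    - {"dx": 0, "dy": 0, "dz": 1, "rx": 0, "ry": 0, "rz": 0}
    - {"dx": 0, "dy": 0, "dz": 1, "rx": 0, "ry": 0, "rz": 0}
    - {"dx": 0, "dy": 0, "dz": 1, "rx": 0, "ry": 0, "rz": 0}
  claw: 95

```text
t: 11.55
tcp_pos: [0.3966, 0.341, 0.2355]
tool_rot: [0.997, 0.073, 0.0, -0.0]
force: [0.0, 0.9, -0.3]
finger_gap: 0.951
gripper_force: 0.0
```

```bash
python3 - <<'E'
from h import *
s=sensors.sense();print(s["tcp_pos"],s["tool_rot"],s["q"])
t=cams.snapshot("top")[:,:,::-1];sd=cams.snapshot("side")[:,:,::-1]
def c(im,x,y,w,h,k):return cv2.resize(im[y:y+h,x:x+w],None,fx=k,fy=k,interpolation=cv2.INTER_CUBIC)
cv2.imwrite("pics/crop4.png",np.hstack([c(sd,250,130,100,100,4),c(t,170,150,100,100,4)]))
E
```

```text
[0.39659102 0.34095541 0.23552961] [ 9.97301179e-01  7.34175908e-02  4.14116548e-04 -2.11068480e-04] [4.96219903e-01 3.84933612e-01 1.68247624e+00 5.14219656e-05
 1.07325429e+00 1.92002428e+00]
```

View pics/crop4.png

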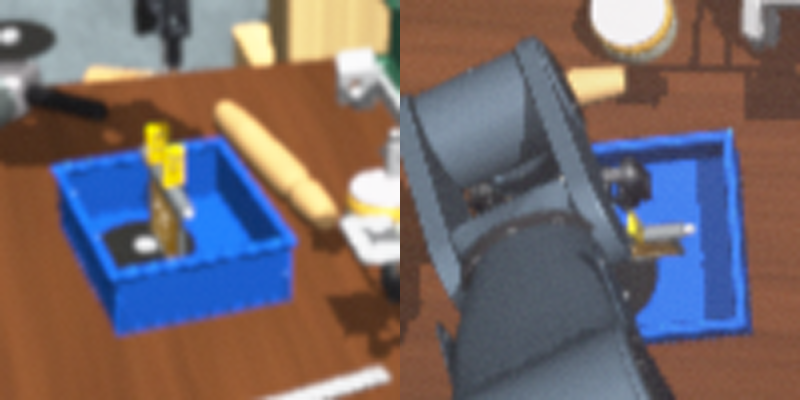

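The old shield stands in the tub, upright, with its yellow tabs at (290,168) in the side view. Its middle is about 75–80 mm above the floor, which is inside the limit. Next, the new shield.

>>> move_arm:
  targets:
    - {"dx": 0.4, "dy": -0.6, "dz": 0.3, "rx": 0, "ry": 0, "rz": 0.022}
    - {"dx": 0.4, "dy": -1, "dz": 0.3, "rx": 0, "ry": 0, "rz": 0.022}
    - {"dx": 0.4, "dy": -1, "dz": 0.3, "rx": 0, "ry": 0, "rz": 0.022}
    - {"dx": 0.4, "dy": -1, "dz": 0.3, "rx": 0, "ry": 0, "rz": 0.022}
    - {"dx": 0.4, "dy": -1, "dz": 0.3, "rx": 0, "ry": 0, "rz": 0.022}
    - {"dx": 0.4, "dy": -1, "dz": 0.3, "rx": 0, "ry": 0, "rz": 0.022}
    - {"dx": 0.4, "dy": -1, "dz": 0.3, "rx": 0, "ry": 0, "rz": 0.022}
    - {"dx": 0.4, "dy": -1, "dz": 0.3, "rx": 0, "ry": 0, "rz": 0.022}
    - {"dx": 0.4, "dy": -1, "dz": 0, "rx": 0, "ry": 0, "rz": 0.022}
    - {"dx": 0.4, "dy": -1, "dz": 0, "rx": 0, "ry": 0, "rz": 0.022}
  claw: 85

```text
t: 12.9
tcp_pos: [0.4964, 0.1001, 0.2934]
tool_rot: [0.991, 0.131, -0.0, -0.0]
force: [-0.8, -0.4, -0.3]
finger_gap: 0.85
gripper_force: 0.0
```

>>> move_arm:
  targets:
    - {"dx": 0, "dy": -1, "dz": 0, "rx": 0, "ry": 0, "rz": 0}
    - {"dx": 0, "dy": -1, "dz": 0, "rx": 0, "ry": 0, "rz": 0}
    - {"dx": 0, "dy": -1, "dz": 0, "rx": 0, "ry": 0, "rz": 0}
    - {"dx": 0, "dy": -1, "dz": 0, "rx": 0, "ry": 0, "rz": 0}
    - {"dx": -0.4, "dy": -1, "dz": 0, "rx": 0, "ry": 0, "rz": 0}
    - {"dx": -0.4, "dy": -1, "dz": 0, "rx": 0, "ry": 0, "rz": 0}
    - {"dx": -0.4, "dy": -1, "dz": 0, "rx": 0, "ry": 0, "rz": 0}
    - {"dx": -0.4, "dy": -1, "dz": 0, "rx": 0, "ry": 0, "rz": 0}
    - {"dx": -0.4, "dy": -1, "dz": 0, "rx": 0, "ry": 0, "rz": 0}
    - {"dx": -0.4, "dy": -1, "dz": 0, "rx": 0, "ry": 0, "rz": 0}

```text
t: 14.15
tcp_pos: [0.4358, -0.1496, 0.2933]
tool_rot: [0.991, 0.131, -0.0, -0.0]
force: [0.4, -0.5, -0.2]
finger_gap: 0.854
gripper_force: 0.0
```

>>> move_arm:
  targets:
    - {"dx": -0.4, "dy": -1, "dz": 0, "rx": 0, "ry": 0, "rz": 0}
    - {"dx": -0.4, "dy": -1, "dz": 0, "rx": 0, "ry": 0, "rz": 0}
    - {"dx": -0.4, "dy": -1, "dz": 0, "rx": 0, "ry": 0, "rz": 0}
    - {"dx": -0.4, "dy": -1, "dz": 0, "rx": 0, "ry": 0, "rz": 0}
    - {"dx": -0.4, "dy": -1, "dz": 0, "rx": 0, "ry": 0, "rz": 0}
    - {"dx": 0, "dy": -0.7, "dz": -0.4, "rx": 0, "ry": 0, "rz": 0}
    - {"dx": 0, "dy": -0.2, "dz": -0.7, "rx": 0, "ry": 0, "rz": 0}
    - {"dx": 0, "dy": 0, "dz": -0.7, "rx": 0, "ry": 0, "rz": 0}
    - {"dx": 0, "dy": 0, "dz": -0.4, "rx": 0, "ry": 0, "rz": 0}
    - {"dx": 0, "dy": 0, "dz": 0, "rx": 0, "ry": 0, "rz": 0}

```text
t: 15.4
tcp_pos: [0.3864, -0.2958, 0.2377]
tool_rot: [0.991, 0.131, -0.001, -0.001]
force: [-0.4, -0.2, 0.8]
finger_gap: 0.849
gripper_force: 0.0
```

```bash
python3 - <<'E'
from h import *
from scipy.spatial.transform import Rotation as R
s=sensors.sense();print(s["t"],s["tcp_pos"],R.from_quat(s["tool_rot"]).as_matrix().round(3).tolist())
sd=cams.snapshot("side")[:,:,::-1]; t=cams.snapshot("top")[:,:,::-1]
def c(im,x,y,w,h,k):return cv2.resize(im[y:y+h,x:x+w],None,fx=k,fy=k,interpolation=cv2.INTER_CUBIC)
cv2.imwrite("pics/crop5.png",np.hstack([c(sd,280,215,80,100,5),c(t,170,170,80,100,5)]))
E
```

```text
15.4 [ 0.38639058 -0.29584796  0.23774166] [[0.966, 0.259, -0.002], [0.259, -0.966, 0.002], [-0.001, -0.002, -1.0]]
```

View pics/crop5.png

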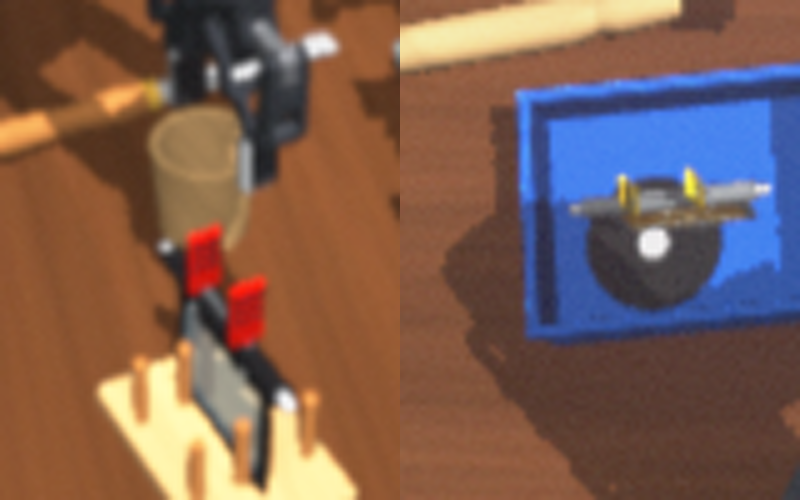

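Crop: the open fingers sit above the red tabs, and the old shield still stands in the tub. Descending to grip.

>>> move_arm:
  targets:
    - {"dx": 0.04, "dy": -0.05, "dz": -0.4, "rx": 0, "ry": 0, "rz": 0}
    - {"dx": 0, "dy": 0, "dz": -0.7, "rx": 0, "ry": 0, "rz": 0}
    - {"dx": 0, "dy": 0, "dz": -0.7, "rx": 0, "ry": 0, "rz": 0}
    - {"dx": 0, "dy": 0, "dz": -0.7, "rx": 0, "ry": 0, "rz": 0}
    - {"dx": 0, "dy": 0, "dz": -0.6, "rx": 0, "ry": 0, "rz": 0}
    - {"dx": 0, "dy": 0, "dz": -0.5, "rx": 0, "ry": 0, "rz": 0}
    - {"dx": 0, "dy": 0, "dz": -0.4, "rx": 0, "ry": 0, "rz": 0}
    - {"dx": 0, "dy": 0, "dz": -0.3, "rx": 0, "ry": 0, "rz": 0}
    - {"dx": 0, "dy": 0, "dz": -0.1, "rx": 0, "ry": 0, "rz": 0}
    - {"dx": 0, "dy": 0, "dz": 0, "rx": 0, "ry": 0, "rz": 0}

```text
t: 16.75
tcp_pos: [0.3877, -0.2979, 0.1288]
tool_rot: [0.991, 0.131, 0.0, 0.0]
force: [-0.2, -0.4, -0.0]
finger_gap: 0.849
gripper_force: 0.0
```

>>> move_arm:
  targets:
    - {"dx": 0, "dy": 0, "dz": 0, "rx": 0, "ry": 0, "rz": 0}
    - {"dx": 0, "dy": 0, "dz": 0, "rx": 0, "ry": 0, "rz": 0}
    - {"dx": 0, "dy": 0, "dz": 0, "rx": 0, "ry": 0, "rz": 0}
    - {"dx": 0, "dy": 0, "dz": 0, "rx": 0, "ry": 0, "rz": 0}
    - {"dx": 0, "dy": 0, "dz": 0, "rx": 0, "ry": 0, "rz": 0}
    - {"dx": 0, "dy": 0, "dz": 0, "rx": 0, "ry": 0, "rz": 0}
    - {"dx": 0, "dy": 0, "dz": 0, "rx": 0, "ry": 0, "rz": 0}
    - {"dx": 0, "dy": 0, "dz": 0, "rx": 0, "ry": 0, "rz": 0}
    - {"dx": 0, "dy": 0, "dz": 0, "rx": 0, "ry": 0, "rz": 0}
    - {"dx": 0, "dy": 0, "dz": 0, "rx": 0, "ry": 0, "rz": 0}
  claw: 0

```text
t: 18.0
tcp_pos: [0.3877, -0.2968, 0.131]
tool_rot: [0.991, 0.131, 0.0, -0.0]
force: [-2.0, 5.2, 17.6]
finger_gap: 0.334
gripper_force: 58.7
```

>>> move_arm:
  targets:
    - {"dx": 0, "dy": 0, "dz": 0.2, "rx": 0, "ry": 0, "rz": 0}
    - {"dx": 0, "dy": 0, "dz": 0.4, "rx": 0, "ry": 0, "rz": 0}
    - {"dx": 0, "dy": 0, "dz": 0.5, "rx": 0, "ry": 0, "rz": 0}
    - {"dx": 0, "dy": 0, "dz": 0.7, "rx": 0, "ry": 0, "rz": 0}
    - {"dx": 0, "dy": 0, "dz": 0.9, "rx": 0, "ry": 0, "rz": 0}
    - {"dx": 0, "dy": 0, "dz": 1, "rx": 0, "ry": 0, "rz": 0}
    - {"dx": 0, "dy": 0, "dz": 1, "rx": 0, "ry": 0, "rz": 0}
    - {"dx": 0, "dy": 0, "dz": 1, "rx": 0, "ry": 0, "rz": 0}
    - {"dx": 0, "dy": 0, "dz": 1, "rx": 0, "ry": 0, "rz": 0}
    - {"dx": 0, "dy": 0, "dz": 1, "rx": 0, "ry": 0, "rz": 0}

```text
t: 19.25
tcp_pos: [0.3873, -0.2975, 0.3225]
tool_rot: [0.991, 0.131, -0.0, -0.0]
force: [-0.5, 0.4, -1.3]
finger_gap: 0.327
gripper_force: 59.7
```

>>> move_arm:
  targets:
    - {"dx": 0.15, "dy": 0.6, "dz": 0.8, "rx": 0, "ry": 0, "rz": -0.044}
    - {"dx": 0.15, "dy": 0.9, "dz": 0.8, "rx": 0, "ry": 0, "rz": -0.044}
    - {"dx": 0.15, "dy": 0.9, "dz": 0.8, "rx": 0, "ry": 0, "rz": -0.044}
    - {"dx": 0.15, "dy": 0.9, "dz": 0.8, "rx": 0, "ry": 0, "rz": -0.044}
    - {"dx": 0.15, "dy": 0.9, "dz": 0.4, "rx": 0, "ry": 0, "rz": -0.044}
    - {"dx": 0.15, "dy": 0.9, "dz": 0.2, "rx": 0, "ry": 0, "rz": -0.044}
    - {"dx": 0.15, "dy": 0.9, "dz": 0, "rx": 0, "ry": 0, "rz": -0.044}
    - {"dx": 0.15, "dy": 0.9, "dz": 0, "rx": 0, "ry": 0, "rz": -0.044}
    - {"dx": 0.15, "dy": 0.9, "dz": 0, "rx": 0, "ry": 0, "rz": -0.044}
    - {"dx": 0.15, "dy": 0.9, "dz": 0, "rx": 0, "ry": 0, "rz": -0.044}

```text
t: 20.5
tcp_pos: [0.4246, -0.0794, 0.4166]
tool_rot: [1.0, 0.015, -0.0, -0.0]
force: [0.3, 0.1, -2.5]
finger_gap: 0.329
gripper_force: 59.8
```

>>> move_arm:
  targets:
    - {"dx": 0, "dy": 0.9, "dz": 0, "rx": 0, "ry": 0, "rz": 0}
    - {"dx": 0, "dy": 0.95, "dz": 0, "rx": 0, "ry": 0, "rz": 0}
    - {"dx": 0.3, "dy": 0.95, "dz": 0, "rx": 0, "ry": 0, "rz": 0}
    - {"dx": 0.6, "dy": 0.95, "dz": 0, "rx": 0, "ry": 0, "rz": 0}
    - {"dx": 0.8, "dy": 0.95, "dz": 0, "rx": 0, "ry": 0, "rz": 0}
    - {"dx": 0.8, "dy": 0.95, "dz": 0, "rx": 0, "ry": 0, "rz": 0}
    - {"dx": 0.8, "dy": 0.95, "dz": 0, "rx": 0, "ry": 0, "rz": 0}
    - {"dx": 0.8, "dy": 0.8, "dz": 0, "rx": 0, "ry": 0, "rz": 0}
    - {"dx": 0.8, "dy": 0.4, "dz": 0, "rx": 0, "ry": 0, "rz": 0}
    - {"dx": 0.4, "dy": 0.1, "dz": 0, "rx": 0, "ry": 0, "rz": 0}

```text
t: 21.75
tcp_pos: [0.5579, 0.1177, 0.4162]
tool_rot: [1.0, 0.016, -0.0, 0.0]
force: [-0.4, -0.4, -1.8]
finger_gap: 0.325
gripper_force: 59.8
```

```bash
python3 - <<'E'
from h import *
from scipy.spatial.transform import Rotation as R
s=sensors.sense();print(s["t"],s["tcp_pos"],R.from_quat(s["tool_rot"]).as_matrix().round(3).tolist(),s["force"])
sd=cams.snapshot("side")[:,:,::-1]; t=cams.snapshot("top")[:,:,::-1]
def c(im,x,y,w,h,k):return cv2.resize(im[y:y+h,x:x+w],None,fx=k,fy=k,interpolation=cv2.INTER_CUBIC)
cv2.imwrite("pics/crop6.png",np.hstack([c(sd,315,90,80,100,5),c(t,240,110,80,100,5)]))
E
```

```text
21.75 [0.55789987 0.11765742 0.41618615] [[0.999, 0.033, -0.001], [0.033, -0.999, -0.0], [-0.001, 0.0, -1.0]] [-0.40290131 -0.40348483 -1.84240334]
```

View pics/crop6.png

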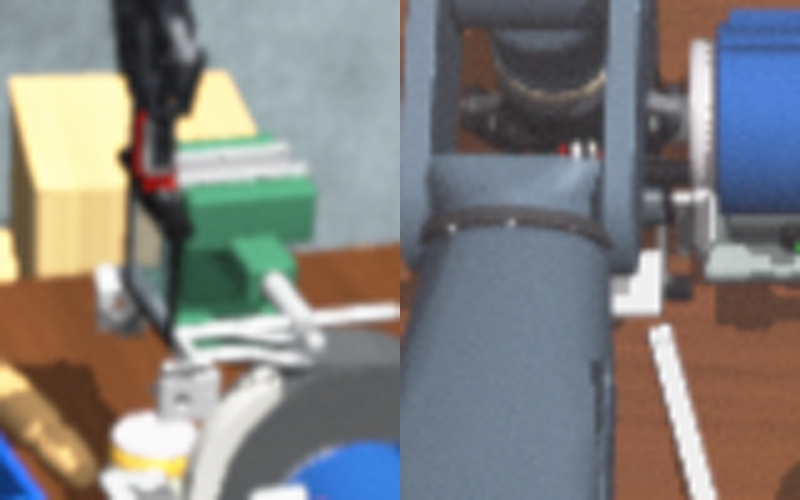

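Crop: the new shield hangs upright from the fingers above the bracket. Its near barrel end is at (351,136) and its far end at (341,122) in the side view. Checking this against prediction.

```bash
python3 - <<'E'
from h import *
for z in(.394,.398):
  q=[.5579,.1177,z,.033];print([proj("side",W(q,l)).round(1) for l in((0,-.066,0),(0,.066,0))])
q=[.5609,.1182,.27,.033];print("outer -y lug hole",proj("side",W(q,(0,-.0775,0))))
E
```

```text
[array([351.5, 135.4]), array([339.7, 120.3])]
[array([351.6, 134.3]), array([339.7, 119.3])]
outer -y lug hole [351.66838124 169.62466159]
```

Prediction matches, so descending.

>>> move_arm:
  targets:
    - {"dx": 0.12, "dy": 0.03, "dz": -0.4, "rx": 0, "ry": 0, "rz": 0}
    - {"dx": 0, "dy": 0, "dz": -0.6, "rx": 0, "ry": 0, "rz": 0}
    - {"dx": 0, "dy": 0, "dz": -0.6, "rx": 0, "ry": 0, "rz": 0}
    - {"dx": 0, "dy": 0, "dz": -0.5, "rx": 0, "ry": 0, "rz": 0}
    - {"dx": 0, "dy": 0, "dz": -0.4, "rx": 0, "ry": 0, "rz": 0}
    - {"dx": 0, "dy": 0, "dz": -0.4, "rx": 0, "ry": 0, "rz": 0}
    - {"dx": 0, "dy": 0, "dz": -0.4, "rx": 0, "ry": 0, "rz": 0}
    - {"dx": 0, "dy": 0, "dz": -0.4, "rx": 0, "ry": 0, "rz": 0}
    - {"dx": 0, "dy": 0, "dz": -0.4, "rx": 0, "ry": 0, "rz": 0}
    - {"dx": 0, "dy": 0, "dz": -0.3, "rx": 0, "ry": 0, "rz": 0}

```text
t: 23.1
tcp_pos: [0.5605, 0.1179, 0.3056]
tool_rot: [1.0, 0.016, -0.0, 0.0]
force: [0.2, -0.1, -2.3]
finger_gap: 0.33
gripper_force: 59.8
```

>>> move_arm:
  targets:
    - {"dx": 0, "dy": 0, "dz": -0.1, "rx": 0, "ry": 0, "rz": 0}
    - {"dx": 0, "dy": 0, "dz": -0.1, "rx": 0, "ry": 0, "rz": 0}
    - {"dx": 0, "dy": 0, "dz": -0.1, "rx": 0, "ry": 0, "rz": 0}
    - {"dx": 0, "dy": 0, "dz": -0.1, "rx": 0, "ry": 0, "rz": 0}
    - {"dx": 0, "dy": 0, "dz": -0.1, "rx": 0, "ry": 0, "rz": 0}
    - {"dx": 0, "dy": 0, "dz": -0.1, "rx": 0, "ry": 0, "rz": 0}
    - {"dx": 0, "dy": 0, "dz": 0, "rx": 0, "ry": 0, "rz": 0}
    - {"dx": 0, "dy": 0, "dz": 0, "rx": 0, "ry": 0, "rz": 0}
    - {"dx": 0, "dy": 0, "dz": 0, "rx": 0, "ry": 0, "rz": 0}
    - {"dx": 0, "dy": 0, "dz": 0, "rx": 0, "ry": 0, "rz": 0}

```text
t: 24.35
tcp_pos: [0.5606, 0.1179, 0.2926]
tool_rot: [1.0, 0.016, 0.0, 0.0]
force: [-3.8, 1.0, 5.1]
finger_gap: 0.331
gripper_force: 61.9
```

It's seated: contact came at the expected height. Releasing.

>>> move_arm:
  targets:
    - {"dx": 0, "dy": 0, "dz": 0, "rx": 0, "ry": 0, "rz": 0}
    - {"dx": 0, "dy": 0, "dz": 0, "rx": 0, "ry": 0, "rz": 0}
    - {"dx": 0, "dy": 0, "dz": 0, "rx": 0, "ry": 0, "rz": 0}
    - {"dx": 0, "dy": 0, "dz": 0, "rx": 0, "ry": 0, "rz": 0}
    - {"dx": 0, "dy": 0, "dz": 0, "rx": 0, "ry": 0, "rz": 0}
    - {"dx": 0, "dy": 0, "dz": 0, "rx": 0, "ry": 0, "rz": 0}
    - {"dx": 0, "dy": 0, "dz": 0, "rx": 0, "ry": 0, "rz": 0}
    - {"dx": 0, "dy": 0, "dz": 0, "rx": 0, "ry": 0, "rz": 0}
    - {"dx": 0, "dy": 0, "dz": 0, "rx": 0, "ry": 0, "rz": 0}
    - {"dx": 0, "dy": 0, "dz": 0, "rx": 0, "ry": 0, "rz": 0}
  claw: 85

```text
t: 25.6
tcp_pos: [0.5606, 0.1179, 0.2913]
tool_rot: [1.0, 0.016, 0.0, -0.0]
force: [0.8, 0.1, 1.0]
finger_gap: 0.85
gripper_force: 0.0
```

>>> move_arm:
  targets:
    - {"dx": 0, "dy": 0, "dz": 0.2, "rx": 0, "ry": 0, "rz": 0}
    - {"dx": 0, "dy": 0, "dz": 0.4, "rx": 0, "ry": 0, "rz": 0}
    - {"dx": 0, "dy": 0, "dz": 0.6, "rx": 0, "ry": 0, "rz": 0}
    - {"dx": 0, "dy": 0, "dz": 0.8, "rx": 0, "ry": 0, "rz": 0}
    - {"dx": 0, "dy": 0, "dz": 1, "rx": 0, "ry": 0, "rz": 0}
    - {"dx": 0, "dy": 0, "dz": 1, "rx": 0, "ry": 0, "rz": 0}
    - {"dx": 0, "dy": 0, "dz": 1, "rx": 0, "ry": 0, "rz": 0}
    - {"dx": 0, "dy": 0, "dz": 0.5, "rx": 0, "ry": 0, "rz": 0}
    - {"dx": 0, "dy": 0, "dz": 0, "rx": 0, "ry": 0, "rz": 0}
    - {"dx": 0, "dy": 0, "dz": 0, "rx": 0, "ry": 0, "rz": 0}

```text
t: 26.85
tcp_pos: [0.5601, 0.1179, 0.4278]
tool_rot: [1.0, 0.016, -0.001, -0.0]
force: [-0.2, 0.9, 0.1]
finger_gap: 0.848
gripper_force: 0.0
```

>>> move_arm:
  targets:
    - {"dx": -0.5, "dy": -0.9, "dz": 0, "rx": 0, "ry": 0, "rz": 0}
    - {"dx": -0.5, "dy": -0.9, "dz": 0, "rx": 0, "ry": 0, "rz": 0}
    - {"dx": -0.5, "dy": -0.9, "dz": 0, "rx": 0, "ry": 0, "rz": 0}
    - {"dx": -0.5, "dy": -0.9, "dz": 0, "rx": 0, "ry": 0, "rz": 0}
    - {"dx": -0.5, "dy": -0.9, "dz": 0, "rx": 0, "ry": 0, "rz": 0}
    - {"dx": -0.5, "dy": -0.9, "dz": 0, "rx": 0, "ry": 0, "rz": 0}
    - {"dx": -0.5, "dy": -0.9, "dz": 0, "rx": 0, "ry": 0, "rz": 0}
    - {"dx": -0.5, "dy": -0.9, "dz": 0, "rx": 0, "ry": 0, "rz": 0}
    - {"dx": -0.3, "dy": -0.7, "dz": 0, "rx": 0, "ry": 0, "rz": 0}
    - {"dx": -0.1, "dy": -0.2, "dz": 0, "rx": 0, "ry": 0, "rz": 0}

```text
t: 28.1
tcp_pos: [0.4499, -0.0851, 0.4278]
tool_rot: [1.0, 0.015, -0.001, -0.001]
force: [0.7, 0.6, 0.2]
finger_gap: 0.849
gripper_force: 0.0
```

```bash
python3 - <<'E'
from h import *
sd=cams.snapshot("side")[:,:,::-1]; t=cams.snapshot("top")[:,:,::-1]
def c(im,x,y,w,h,k):return cv2.resize(im[y:y+h,x:x+w],None,fx=k,fy=k,interpolation=cv2.INTER_CUBIC)
cv2.imwrite("pics/crop7.png",np.vstack([np.hstack([c(sd,325,135,80,60,5),c(sd,250,150,80,60,5)]),c(t,180,130,160,60,5)]))
E
```

```text
(no output)
```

View pics/crop7.png

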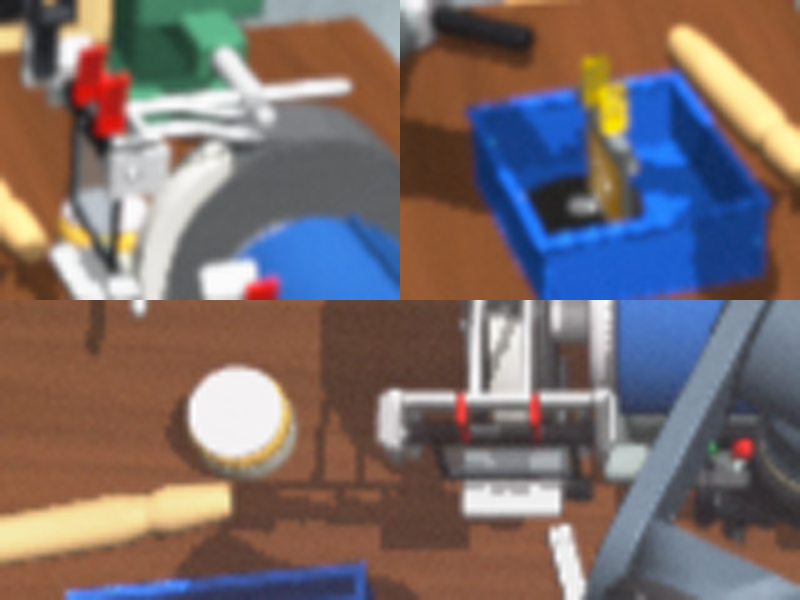

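Crop: the new shield sits where the old one did. Its tabs are at the same pixels, and about 14.6 px apart in the top view, which is the rest spacing of 50 mm between tab centres. So the pins are fully out. The old shield stands still in the tub and the arm is clear, so I'm handing in.

```bash
python3 -c "
from station import order
print(order.sign_off())"
```

```text
the job is handed in; nothing more can be done
None
```

The new shield hangs in the left (+y) wheel's hinge with its pins sprung out, the old one stands at rest in the blue tub, and I handed the job in at about 28 s; the hand-in returned no verdict.

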